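# Touch off a depth probe in a dish and lock its slide

### The job

Set up the depth-probe stand for the steel dish: slide the dish along the bench into the stand's V-shaped fence so that it sits against both sides of it, lower the probe gently until its tip touches the dish's bottom, then lock the slide at that height by swinging the clamp lever a quarter turn, until it lies alongside the probe's arm. Leave the other things on the bench alone.

Things in the scene. Friction and masses are not known exactly. Their poses are not given: they have to be found in the camera images.
- dish: open round stainless dish, 117 mm outside diameter, 60 mm high, wall 3 mm, bottom 6 mm thick, 0.25 to 0.5 kg, standing loose on the bench. Origin: centre of its underside, z up
- dish_floor (a point): centre of the dish's inner bottom, 6 mm above its underside
- stand: grey stand, bolted down. Origin: on the bench where the dish's centre belongs; +x points from there to the column, +y left of that. V fence: two dark plates 28 mm high, 60 mm long, touching the dish 40 degrees either side of +x, 58 mm from the origin; the dish enters along +x. Foot 12 mm high, x 61 to 197 mm, y within 75 mm. Column 24 mm square (34 mm black cap) at x = 110 mm, 274 mm high
- dish_home (a point): the stand's origin: the dish's centre belongs here, on the bench; axes as the stand's
- probe_slide: slide on the column; stays where left (4 N pushes it down, 9 N up; travel 124 mm). Grey sleeve 50 mm wide, 56 mm high; an arm 16 mm wide reaches to the stand's -x, under its end an upright steel rod 8 mm thick, 95 mm from tip to arm. Rod axis at stand x = 18 mm, y = 0: inside the dish when that is home. Nothing on it reaches past stand x = 3 mm. Origin: the rod's tip
- probe_tip (a point): lower end of the probe rod; starts 90 to 125 mm above the bench
- probe_knob (a point): centre of the flat top of the black knob (26 mm diameter, 24 mm high) on the arm's end, straight above the probe, 133 mm above its tip: press down here
- lock_lever (a joint): clamp lever on the slide, rad: 0 = open, pointing along the stand's +y; grows anticlockwise seen from above; 1.57 = locked, pointing along the stand's -x beside the arm; hard stop at 1.75. Starts 0 to 0.25. Light friction (about 1 N at the tip), stays where left
- lever_hinge (a point): upright axis of the lever: x = 110 mm, y = 34 mm in the stand's frame, 111 mm above the probe's tip, moving with the slide; the lever is a round bar 9 mm thick, level, centred at this height
- lever_tip (a point): centre of the 18 mm black ball at the lever's end, 80 mm from the hinge axis
- brown_bottle: brown bottle, 64 mm diameter, 150 mm high, origin under its centre; leave alone
- sample_jar: white screw-top jar, 68 mm diameter, 80 mm high, origin under its centre; leave alone
- mug: white mug, 80 mm diameter, 90 mm high, origin under its centre; leave alone
- balance: white bench balance, 200 by 180 mm, 72 mm high, heavy, origin under its centre
Mind the look-alikes: they are no part of the job. What is shaped like the dish but blue is not meant.

How it is judged:
By the outcome, as a careful person would: the job done as asked, in the order asked, and still so for the second after the job is handed in, with the robot touching nothing.
It also fails if it takes over 58 s, if anything falls off the work surface, if the arm or the gripper's body presses on something with over 40 N, if the wrist force passes 120 N, or if a joint passes its speed limit or range.

### The arm

A 6-joint arm with a two-finger parallel gripper is mounted at the origin on the work surface. World frame = base frame: x ahead of the robot, y to its left, z up, the work surface at z = 0. Lengths are in m, angles in rad, forces in N, time in s.
With the tool pointing down it reaches from about 0.425 to 0.925 m from the base axis. Payload 12.5 kg.
Tool frame: the origin (TCP) lies between the finger pads; the fingertips stand 25 mm ahead of it and the grasp point (between the pads) lies 6 mm ahead of it; z points along the fingers, y is the line along which they close (so a half turn about z gives the same grasp; the last joint's range is limited). The gripper opens to 85 mm and grips with 20 to 120 N. Pads are 22 mm wide; open, the fingers measure 114 mm over their backs; the gripper's body (76 mm by 85 mm) begins 54 mm behind the grasp point. The pads swing forward as they close: fully open they stand 13 mm farther back than shut.
Start: joints at [-1.239, 0.491, 1.559, -0, 1.092, -0.106], TCP at [0.265, -0.566, 0.256] pointing down, gripper open.
Joint ranges: [-3.1, 3.1], [-0.84, 2.19], [0.05, 2.79], [-1.13, 4.28], [0.06, 2.93], [-2.69, 2.69]. Speed limits (rad/s): [2.22, 2.22, 2.79, 3.14, 3.14, 3.14].

### API

Orientations are given as a unit quaternion [w, x, y, z].
In Python, from workcell import state, read_camera, finish_job gives the robot as it stands.
- The arm moves only by the tool jog_arm, never from a script. Its argument "moves" is a list that holds one entry, the list of rows, each a list of 4 numbers: the shift along the tool's x, y, z in m, then the turn about the tool's z in rad. In form: [[[dx, dy, dz, yaw], ...]]. A call has 1 to 8 rows; each row is the pose to reach, as a shift and turn from the pose commanded when the call began, along the tool's axes at that moment; what a row does not reach only later rows make up. A row lasts 1/10 s, in which the tool goes at most 50 mm and 8.59 degrees, less where a joint would pass 70% of its speed; a pose out of reach is approached as far as the arm can. A call with a gripper value outside its range is refused whole. "hand" is the closure in counts, from 0 (fully open) to 255 (shut), set as the call begins (left out, the last holds). The fingers move at their own pace and stop on an object; the grip force is fixed at half the most. Time passes only in rows, so rows that repeat a pose let the fingers close. It gives the time, the measured TCP pose, the force, the opening and the grip force at its end, in the units of the state.
- state(): the state, without advancing time (a new reading comes with each control period).
- read_camera(name): name is "scene" or "top"; returns a dict with "image" (384x512x3 uint8, blue, green, red), "camera_matrix" (3x3 intrinsics, pixels), "cam_to_world" (4x4, takes a point from camera to world coordinates). Camera axes: x right, y up, looking along -z (the intrinsics and any distortion apply to the point x, -y, -z); pixel columns grow to the right and rows downward; lengths in m; the calibration is good to about 2 mm. A picture is of the moment at which its call begins. There is no depth.
- finish_job(): hands the job in; it is judged then, once.
The state is a dict: "t": time; "joints": joint angles; "dq": joint speeds; "joint_torque": joint torques, N m; "tool_pos": TCP position; "tcp_rot": TCP orientation; "ft_force": force on the tool from outside, world axes, zero at the start; "ft_torque": the same for the moment, N m; "gripper_width": opening from 0.0 (shut) to 1.0 (fully open); "grasp_force": force on a finger pad.
Only numpy, scipy, OpenCV 4.12 (cv2) and the standard library are available. Lean on these libraries where they do the work, as an engineer would, in place of code of your own. Each camera call takes 0.05 s, during which the arm holds its last target. There are 200 camera calls.

## Working session

There is one attempt and no reset: what is moved stays moved. The work goes in short steps, Python scripts to look and compute and a tool call to move; the robot and the scene stay as the last step left them, time stands still between calls to the robot, and variables do not carry over. Pictures are saved under pics/ and viewed, at most 10 in all, crops included, and the job is handed in when it is done.

Besides the shell and the picture viewer there is one more tool, called after "Request:" as name(argument=value, ...), one argument or row to a line, values as JSON. jog_arm: Moves the arm, as the interface text tells. Its arguments: {"type":"object","properties":{"moves":{"type":"array"},"hand":{"type":"number"}},"required":["moves"]}

```bash
mkdir -p pics
cat > h.py <<'E'
import numpy as np, cv2
from workcell import state, read_camera, finish_job
def ray(c,px):
    K=c["camera_matrix"];T=c["cam_to_world"]
    d=np.array([(px[0]-K[0,2])/K[0,0],-(px[1]-K[1,2])/K[1,1],-1.])
    return T[:3,3],T[:3,:3]@d
def onz(c,px,z):
    o,d=ray(c,px);return o+d*(z-o[2])/d[2]
def proj(c,p):
    K=c["camera_matrix"];T=c["cam_to_world"]
    q=T[:3,:3].T@(np.array(p)-T[:3,3]);return np.array([K[0,0]*q[0]/-q[2]+K[0,2],K[1,1]*-q[1]/-q[2]+K[1,2]])
E
python3 - <<'E'
from h import *
for n in("scene","top"):
    c=read_camera(n);np.savez(n+"0.npz",**c);cv2.imwrite(f"pics/{n}0.png",cv2.resize(c["image"],(800,600)))
    print(n,[k for k in c],c["camera_matrix"],c["cam_to_world"])
print(state())
E
```

```text
scene ['image', 'camera_matrix', 'cam_to_world'] [[398.61930797   0.         255.10346227]
 [  0.         398.61930797 193.05177804]
 [  0.           0.           1.        ]] [[ 0.76746584 -0.47362832  0.43205603  1.0429628 ]
 [ 0.6409977   0.57833788 -0.50462584 -0.64533695]
 [-0.01086928  0.66423001  0.74744923  0.9872577 ]
 [ 0.          0.          0.          1.        ]]
top ['image', 'camera_matrix', 'cam_to_world'] [[452.70737372   0.         244.6646631 ]
 [  0.         452.70737372 192.9628038 ]
 [  0.           0.           1.        ]] [[-7.50674949e-04  9.84197892e-01 -1.77070453e-01  3.70252693e-01]
 [-9.99982345e-01 -1.78255094e-03 -5.66848486e-03 -8.28079165e-02]
 [-5.89454796e-03  1.77063071e-01  9.84181855e-01  1.41191084e+00]
 [ 0.00000000e+00  0.00000000e+00  0.00000000e+00  1.00000000e+00]]
{'t': 0.1, 'joints': array([-1.23860769e+00,  4.91479737e-01,  1.55939409e+00, -7.91220246e-06,
        1.09174554e+00, -1.05592970e-01]), 'dq': array([ 3.08337681e-04, -2.64335107e-03, -5.96709342e-05, -1.46193822e-03,
       -4.10242186e-04,  4.62246101e-04]), 'joint_torque': array([ 4.10065622e-03, -6.19444084e+01, -2.62027287e+01, -4.64921311e-05,
        2.88900213e-03,  1.71649242e-05]), 'tool_pos': array([ 0.26491856, -0.56586958,  0.2557964 ]), 'tcp_rot': array([-5.09667074e-04,  9.76138384e-01,  2.17148779e-01, -6.15250114e-05]), 'ft_force': array([-0.6007305 ,  0.43774332, -0.20815037]), 'ft_torque': array([-0.01731438, -0.02666012, -0.03554009]), 'grasp_force': 0.0, 'gripper_width': 1.0006610322825613}
```

View pics/top0.png

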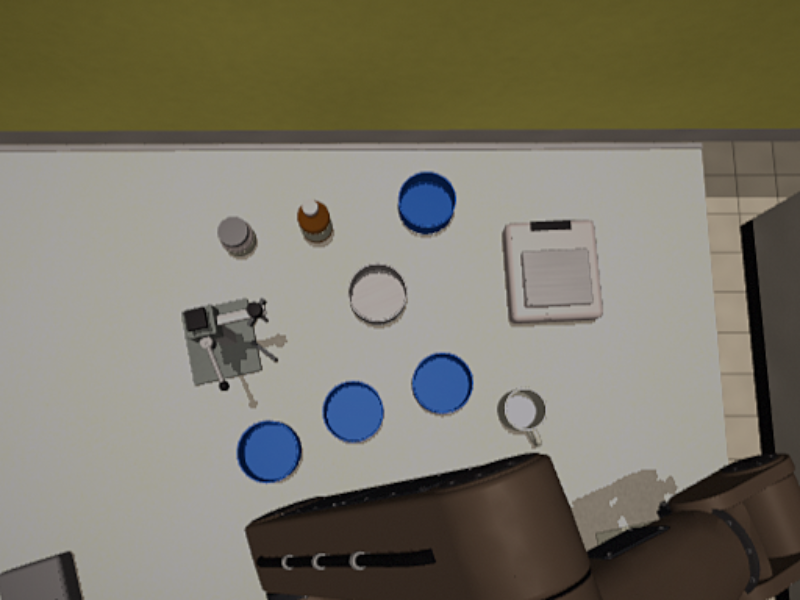

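View pics/scene0.png

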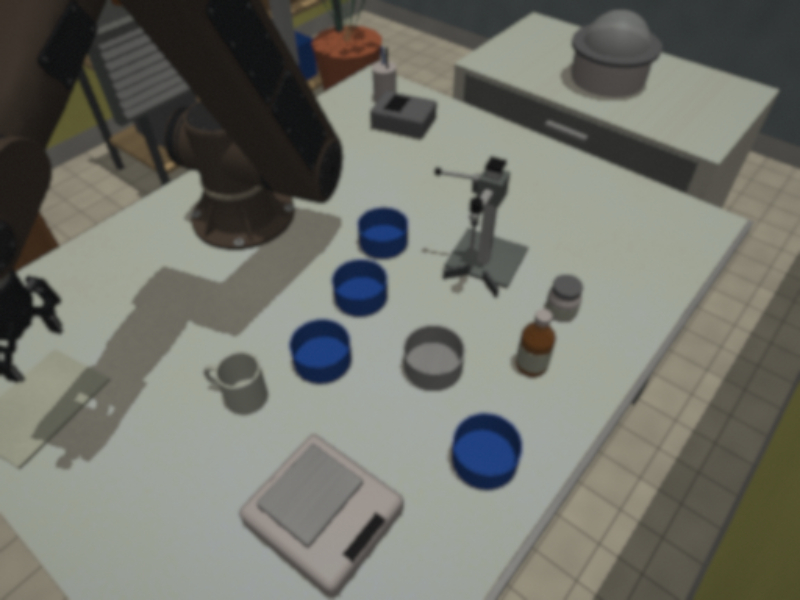

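The top view shows the steel dish at (378,295), the only non-blue one. The look-alikes are the blue dishes at (427,203), (442,383), (353,411) and (269,451). The stand is at about (220,345), its lever end at (224,385) and knob at (255,310). I'll check the choice in one close crop.

Run:
```python
from h import *
t=dict(np.load("top0.npz"));s=dict(np.load("scene0.npz"))
a=cv2.resize(t["image"][170:260,105:275],None,fx=4.7,fy=4.7,interpolation=cv2.INTER_CUBIC)[:, :800]
b=cv2.resize(s["image"][95:195,265:345],(320,400)[:2] and (320,400),interpolation=cv2.INTER_CUBIC)
cv2.imwrite("pics/c1.png",a)
cv2.imwrite("pics/c2.png",cv2.resize(s["image"][90:260,240:345],None,fx=3.5*1,fy=3.5,interpolation=cv2.INTER_CUBIC))
```

```text
(no output)
```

View pics/c1.png

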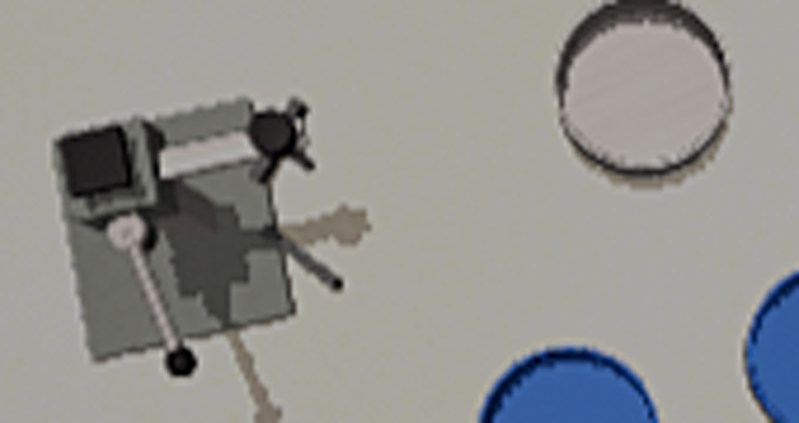

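View pics/c2.png

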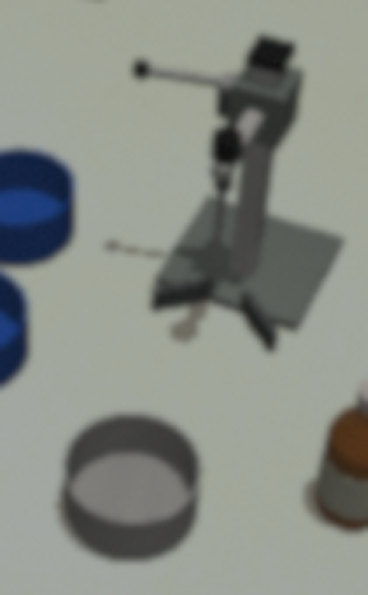

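```bash
cat >> h.py <<'E'
def tri(a,pa,b,pb):
    o1,d1=ray(a,pa);o2,d2=ray(b,pb)
    k=np.linalg.lstsq(np.c_[d1,-d2],o2-o1,rcond=None)[0]
    p,q=o1+d1*k[0],o2+d2*k[1];return (p+q)/2,np.linalg.norm(p-q)
def fit2(S,W):
    S,W=np.array(S,float),np.array(W,float)
    s,w=S.mean(0),W.mean(0);z=((S-s)@[1,1j]).conj()@((W-w)@[1,1j]);a=np.angle(z)
    R=np.array([[np.cos(a),-np.sin(a)],[np.sin(a),np.cos(a)]]);t=w-R@s
    return a,R,t,np.linalg.norm(S@R.T+t-W,axis=1)
E
python3 - <<'E'
from h import *
t=dict(np.load("top0.npz"));s=dict(np.load("scene0.npz"))
P=lambda u,v:(105+(u+.5)/4.7-.5,170+(v+.5)/4.7-.5)
Q=lambda u,v:(240+(u+.5)/3.5-.5,90+(v+.5)/3.5-.5)
W=[onz(t,P(*p),.012)[:2] for p in((295,312),(95,362),(250,97))]
S=[(.061,.075),(.197,.075),(.061,-.075)]
a,R,o,r=fit2(S,W);print("stand",a,o,r)
tostand=lambda p:R.T@(np.array(p)[:2]-o)
cap=onz(t,P(97,162),.274);print("cap stand",tostand(cap))
# scene foot corners
for p in((342,240),(297,328)):print("foot scene corner",tostand(onz(s,Q(*p),.012)))
ball,e=tri(t,P(181,360),s,Q(141,69));print("ball",ball,e,tostand(ball))
k,e=tri(t,P(272,133),s,Q(228,138));print("knob~",k,e,tostand(k))
kt=onz(t,P(272,133),ball[2]+.022);print("knob top",kt,tostand(kt))
# dish: grey/bright mask from saturation difference vs bench via edges
for c,box in((t,(220,160,265,215)),(s,(250,205,305,255))):
    x0,y0,x1,y1=box;im=c["image"][y0:y1,x0:x1].astype(float);bg=np.median(c["image"][y0:y1,[x0,x1-1]].reshape(-1,3),0)
    m=(np.abs(im-bg).max(2)>22).astype(np.uint8);n,l,st,ce=cv2.connectedComponentsWithStats(m);i=1+st[1:,4].argmax()
    print(bg,st[i]+[x0,y0,0,0,0],ce[i]+[x0,y0])
# hypothesise centre & check silhouettes
d=onz(t,P(644,87),.06);print("dish rim ctr",d)
th=np.linspace(0,6.28,60)
v=cv2.resize(t["image"][150:260,100:300],None,fx=4,fy=4,interpolation=cv2.INTER_CUBIC)
for z in(0,.06):
    for q in th:
        p=proj(t,[d[0]+.0585*np.cos(q),d[1]+.0585*np.sin(q),z]);cv2.circle(v,tuple(int(x) for x in ((p-[100,150]+.5)*4)),1,(0,255*(z>0),255),-1)
w=cv2.resize(s["image"][95:260,240:345],None,fx=3.6,fy=3.6,interpolation=cv2.INTER_CUBIC)
def dots(pts,col):
    for x in pts:
        p=proj(s,x);cv2.circle(w,tuple(int(x) for x in ((p-[240,95]+.5)*3.6)),1,col,-1)
for z in(0,.06):dots([[d[0]+.0585*np.cos(q),d[1]+.0585*np.sin(q),z] for q in th],(0,255*(z>0),255))
F=[(.061,.075),(.197,.075),(.197,-.075),(.061,-.075)]
F=[np.r_[R@np.array(f)+o,.012] for f in F]
for i in range(4):
    L=[F[i]+(F[(i+1)%4]-F[i])*u for u in np.linspace(0,1,30)];dots(L,(255,0,255))
    for x in L:
        p=proj(t,x);cv2.circle(v,tuple(int(x) for x in ((p-[100,150]+.5)*4)),1,(255,0,255),-1)
hh=max(v.shape[0],w.shape[0]);out=np.zeros((594,800,3),np.uint8);out[:440]=v;cv2.imwrite("pics/o1.png",out[:440]);cv2.imwrite("pics/o2.png",w)
E
```

```text
stand 1.8100225209836074 [0.57397051 0.12189306] [0.00121736 0.00092911 0.00107636]
cap stand [0.10943559 0.00129712]
foot scene corner [ 0.19049116 -0.07188684]
foot scene corner [ 0.05569141 -0.07193316]
ball [0.44116441 0.18694733 0.22846828] 0.004508284096072989 [0.09467017 0.11360933]
knob~ [0.56677984 0.13835083 0.2450197 ] 0.0017829527050004922 [0.01769292 0.00308621]
knob top [0.56652632 0.13794809 0.25046828] [0.01736173 0.00342794]
[159.5 166.  168. ] [223 169  38  41 449] [241.00668151 187.4922049 ]
[158. 167. 161.] [ 256  208   42   43 1491] [276.71898055 228.99798793]
dish rim ctr [ 0.62846927 -0.06579929  0.06      ]
```

View pics/o1.png

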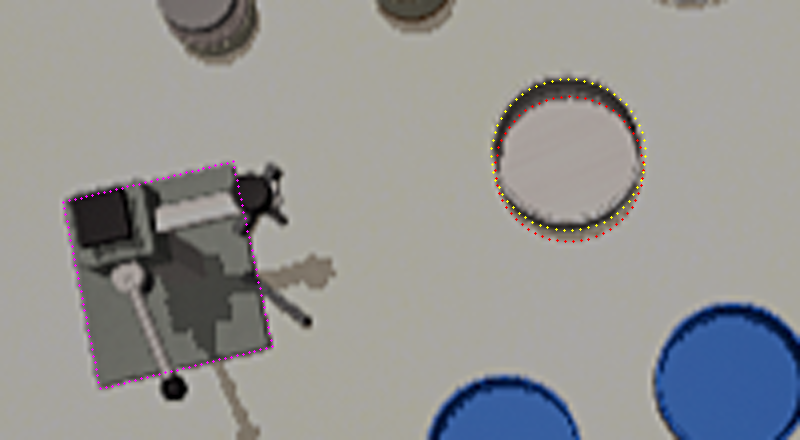

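View pics/o2.png

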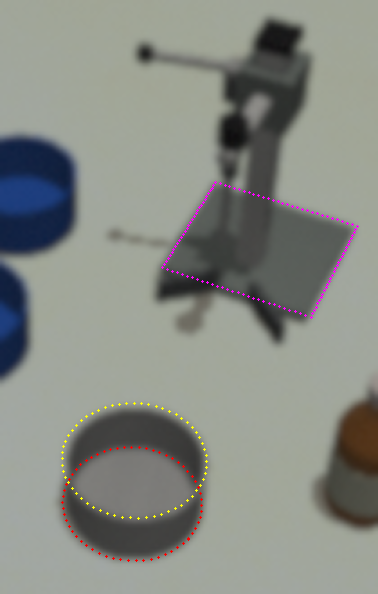

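The overlays agree to about 2–3 mm. The yellow and red rings sit on the steel dish, and the magenta outline sits on the stand's foot. Next I work out the first move, to behind the dish with the tool x along the stand's +x.

```bash
cat >> h.py <<'E'
from scipy.spatial.transform import Rotation as Rn
A=1.81;O=np.array([.574,.122])
RS=np.array([[np.cos(A),-np.sin(A)],[np.sin(A),np.cos(A)]])
def goal(x,y,z):
    s=state();w,a,b,c=s["tcp_rot"];M=Rn.from_quat([a,b,c,w]).as_matrix()
    d=M.T@(np.r_[O+RS@[x,y],z]-s["tool_pos"]);h=np.arctan2(M[1,0],M[0,0])
    return d.round(4),"yaw",round(-((A-h+np.pi)%(2*np.pi)-np.pi),4)
def ins():
    s=state();return (RS.T@(s["tool_pos"][:2]-O)).round(4),s["tool_pos"][2].round(4),s["t"],s["ft_force"].round(2),s["gripper_width"]
E
python3 -c "
from h import *
print(goal(-.295,-.0085,.256))"
```

```text
(array([ 5.217e-01, -2.011e-01,  1.000e-04]), 'yaw', np.float64(-1.3722))
```

Request:
jog_arm(
  moves=[
    [[0.52,-0.2,0,-1.372],[0.52,-0.2,0,-1.372],[0.52,-0.2,0,-1.372],[0.52,-0.2,0,-1.372],[0.52,-0.2,0,-1.372],[0.52,-0.2,0,-1.372],[0.52,-0.2,0,-1.372],[0.52,-0.2,0,-1.372]],
  ],
  hand=165,
)

```text
t: 0.9
tool_pos: [0.5433, -0.276, 0.2561]
tcp_rot: [-0.0, 0.681, 0.732, -0.0]
ft_force: [0.6, -1.1, 0.5]
gripper_width: 0.354
grasp_force: 0.0
```

```bash
python3 -c "
from h import *
print(goal(-.295,-.0085,.256),ins())"
```

```text
(array([1.051e-01, 1.168e-01, 1.000e-04]), 'yaw', np.float64(-0.1661)) (array([-0.3794,  0.1241]), np.float64(0.2561), 0.9, array([ 0.57, -1.08,  0.53]), 0.35446390155259533)
```

Request:
jog_arm(
  moves=[
    [[0.09,0.117,0,-0.166],[0.09,0.117,0,-0.166],[0.09,0.117,0,-0.166],[0.09,0.117,0,-0.166],[0.09,0.117,0,-0.166],[0.09,0.117,0,-0.166]],
  ],
)

```text
t: 1.5
tool_pos: [0.6523, -0.1807, 0.256]
tcp_rot: [-0.0, 0.62, 0.784, -0.0]
ft_force: [0.6, -0.9, 0.6]
gripper_width: 0.357
grasp_force: 0.0
```

```bash
python3 -c "
from h import *
print(goal(-.295,-.0085,.045),ins())
c=read_camera('top');cv2.imwrite('pics/p1.png',cv2.resize(c['image'][120:260,90:300],None,fx=3.5,fy=3.5))"
```

```text
(array([0.0177, 0.0042, 0.211 ]), 'yaw', np.float64(-0.0068)) (array([-0.3127, -0.0043]), np.float64(0.256), 1.5, array([ 0.56, -0.89,  0.59]), 0.3567641823079785)
```

View pics/p1.png

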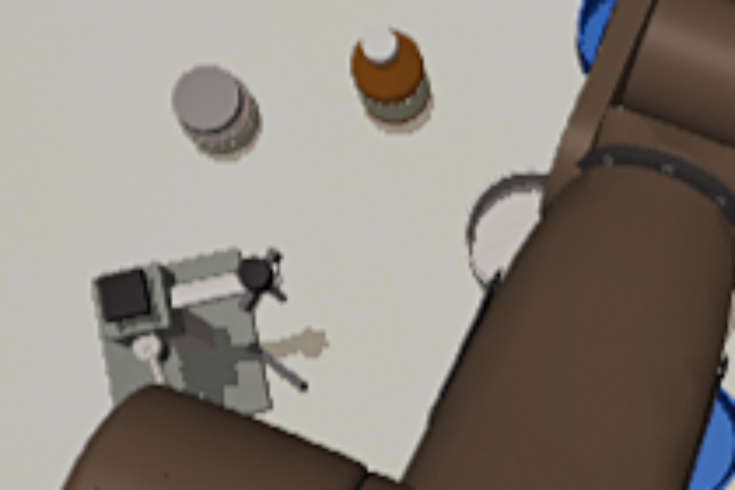

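Request:
jog_arm(
  moves=[
    [[0.017,0.004,0.05,-0.007],[0.017,0.004,0.1,-0.007],[0.017,0.004,0.15,-0.007],[0.017,0.004,0.19,-0.007],[0.017,0.004,0.21,-0.007],[0.017,0.004,0.21,-0.007],[0.017,0.004,0.21,-0.007]],
  ],
)

```text
t: 2.25
tool_pos: [0.6529, -0.1637, 0.0472]
tcp_rot: [0.0, 0.618, 0.786, 0.0]
ft_force: [0.4, -0.0, 0.4]
gripper_width: 0.353
grasp_force: 0.0
```

```bash
python3 -c "
from h import *
print(goal(-.1,0,.045),ins())
c=read_camera('scene');cv2.imwrite('pics/p2.png',cv2.resize(c['image'][80:280,200:400],(600,600)))"
```

```text
(array([ 0.1963, -0.0091,  0.0021]), 'yaw', np.float64(-0.0006)) (array([-0.2963, -0.0089]), np.float64(0.0472), 2.25, array([ 0.4 , -0.  ,  0.44]), 0.352990237195357)
```

View pics/p2.png

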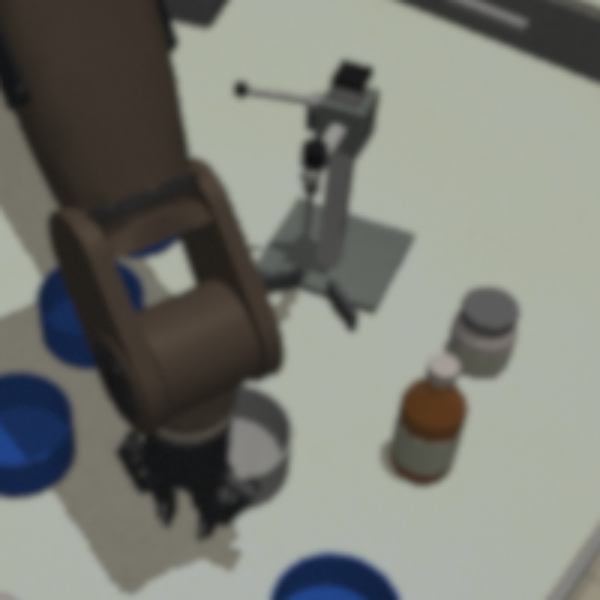

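The picture shows the fingers at (190,500) behind the steel dish at (260,440), with the path to the fence clear. Pushing with a two-finger cradle.

Request:
jog_arm(
  moves=[
    [[0.015,0,0,0],[0.03,0,0,0],[0.045,-0.001,0,0],[0.06,-0.002,0,0],[0.075,-0.003,0,0],[0.09,-0.004,0,0],[0.105,-0.005,0,0],[0.12,-0.006,0,0]],
  ],
)

```text
t: 3.1
tool_pos: [0.6189, -0.0464, 0.0475]
tcp_rot: [0.002, 0.617, 0.787, 0.0]
ft_force: [2.1, -6.1, 4.2]
gripper_width: 0.35
grasp_force: 3.2
```

Request:
jog_arm(
  moves=[
    [[0.012,-0.001,0,0],[0.024,-0.001,0,0],[0.036,-0.002,0,0],[0.048,-0.002,0,0],[0.06,-0.003,0,0],[0.07,-0.003,0,0],[0.08,-0.003,0,0],[0.08,-0.003,0,0]],
  ],
)

```text
t: 3.9
tool_pos: [0.5961, 0.0313, 0.047]
tcp_rot: [0.0, 0.617, 0.787, 0.0]
ft_force: [0.7, 0.1, -0.3]
gripper_width: 0.352
grasp_force: 0.0
```

```bash
python3 -c "
from h import *
print(ins())
c=read_camera('top');im=c['image'];b=read_camera('scene')
np.savez('t1.npz',**c);np.savez('s1.npz',**b)
v=np.zeros((560,800,3),np.uint8)
v[:,:400]=cv2.resize(im[160:272,110:190],(400,560),interpolation=cv2.INTER_CUBIC);v[:,400:]=cv2.resize(b['image'][90:202,260:340],(400,560),interpolation=cv2.INTER_CUBIC)
cv2.imwrite('pics/p3.png',v)"
```

```text
(array([-0.0934,  0.    ]), np.float64(0.047), 3.9, array([ 0.72,  0.07, -0.34]), 0.35226280914973807)
```

View pics/p3.png

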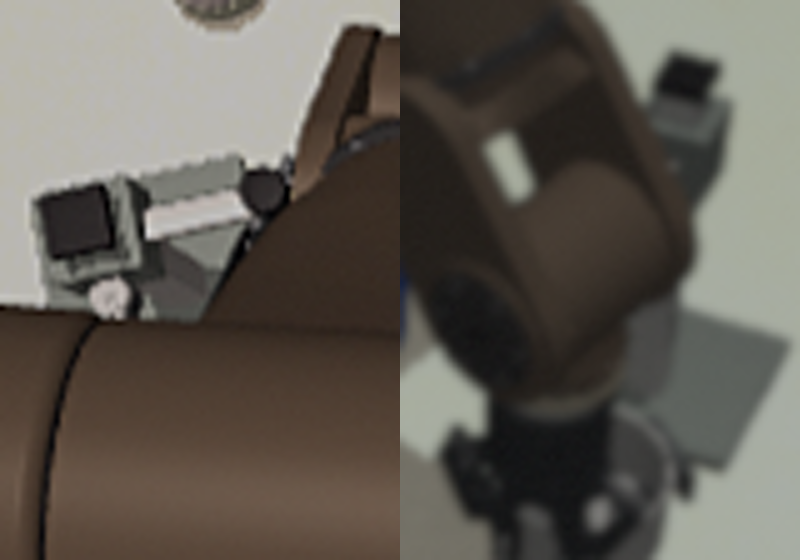

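The scene half shows the dish held between the gripper and the right fence tip at (690,480). From here I go by force.

Request:
jog_arm(
  moves=[
    [[0.005,0,0,0],[0.01,0,0,0],[0.014,0,0,0],[0.018,0,0,0],[0.018,0,0,0]],
  ],
)

```text
t: 4.5
tool_pos: [0.5922, 0.0475, 0.0463]
tcp_rot: [-0.0, 0.617, 0.787, 0.0]
ft_force: [0.1, -1.2, 0.4]
gripper_width: 0.351
grasp_force: 0.3
```

```bash
python3 -c "
from h import *
print(ins())"
```

```text
(array([-0.0767, -0.0001]), np.float64(0.0463), 4.5, array([ 0.07, -1.24,  0.36]), 0.3513332978852069)
```

Request:
jog_arm(
  moves=[
    [[-0.015,0,0,0],[-0.015,0,0,0],[-0.015,0,0,0],[-0.015,0,0,0],[-0.015,0,0,0]],
  ],
  hand=255,
)

```text
t: 5.0
tool_pos: [0.5958, 0.0325, 0.0462]
tcp_rot: [-0.0, 0.617, 0.787, -0.0]
ft_force: [0.0, -0.0, 0.2]
gripper_width: 0.003
grasp_force: 0.0
```

Request:
jog_arm(
  moves=[
    [[0.008,0,0,0],[0.012,0,0,0],[0.014,0,0,0],[0.015,0,0,0],[0.016,0,0,0],[0.017,0,0,0],[0.018,0,0,0]],
  ],
)

```text
t: 5.7
tool_pos: [0.5917, 0.0498, 0.0463]
tcp_rot: [0.0, 0.617, 0.787, -0.0]
ft_force: [-0.3, -2.2, -0.2]
gripper_width: -0.003
grasp_force: 1.5
```

```bash
python3 -c "
from h import *
print(ins())"
```

```text
(array([-0.0743, -0.0001]), np.float64(0.0463), 5.7, array([-0.29, -2.19, -0.18]), -0.0031881405940316376)
```

Pushing lightly now; continue in 1 mm steps.

Request:
jog_arm(
  moves=[
    [[0.001,0,0,0],[0.002,0,0,0],[0.003,0,0,0],[0.004,0,0,0]],
  ],
)

```text
t: 6.1
tool_pos: [0.5912, 0.0509, 0.0468]
tcp_rot: [0.001, 0.617, 0.787, -0.001]
ft_force: [-0.6, -34.8, 6.0]
gripper_width: -0.0
grasp_force: 16.8
```

Request:
jog_arm(
  moves=[
    [[0.001,0,0,0],[0.002,0,0,0]],
  ],
)

```text
t: 6.3
tool_pos: [0.591, 0.0512, 0.0472]
tcp_rot: [0.002, 0.617, 0.787, -0.001]
ft_force: [-1.5, -49.9, 9.8]
gripper_width: -0.002
grasp_force: 23.5
```

Request:
jog_arm(
  moves=[
    [[0.001,0,0,0],[0.002,0,0,0]],
  ],
)

```text
t: 6.5
tool_pos: [0.5907, 0.0514, 0.0474]
tcp_rot: [0.003, 0.617, 0.787, -0.002]
ft_force: [-2.2, -64.4, 12.9]
gripper_width: 0.002
grasp_force: 30.2
```

Jammed on one side: the friction shows the dish wants to move to the stand's +y. I'll back off and nudge from the -y side.

Request:
jog_arm(
  moves=[
    [[-0.025,0,0,0],[-0.025,0,0,0],[-0.025,0.045,0,0],[-0.025,0.045,0,0],[-0.025,0.045,0,0],[-0.025,0.045,0,0]],
  ],
)

```text
t: 7.1
tool_pos: [0.6385, 0.0446, 0.046]
tcp_rot: [-0.001, 0.617, 0.787, -0.0]
ft_force: [0.1, -0.0, 0.2]
gripper_width: -0.001
grasp_force: 0.0
```

```bash
python3 -c "
from h import *
print(ins(),goal(-.075,-.048,.045))"
```

```text
(array([-0.0905, -0.0443]), np.float64(0.046), 7.1, array([ 0.07, -0.04,  0.18]), -0.0007854207514380676) (array([0.0155, 0.0037, 0.001 ]), 'yaw', np.float64(0.0013))
```

Request:
jog_arm(
  moves=[
    [[0.008,0.004,0,0],[0.014,0.004,0,0],[0.017,0.003,0,0],[0.019,0.002,0,0]],
  ],
)

```text
t: 7.5
tool_pos: [0.6364, 0.0636, 0.0463]
tcp_rot: [-0.0, 0.617, 0.787, -0.0]
ft_force: [0.3, 0.2, 0.8]
gripper_width: -0.0
grasp_force: 0.0
```

Request:
jog_arm(
  moves=[
    [[0.001,-0.0005,0,0],[0.002,-0.001,0,0],[0.002,-0.001,0,0]],
  ],
)

```text
t: 7.8
tool_pos: [0.6353, 0.0647, 0.0463]
tcp_rot: [0.0, 0.617, 0.787, -0.0]
ft_force: [0.3, 0.7, -0.5]
gripper_width: -0.003
grasp_force: 0.0
```

Request:
jog_arm(
  moves=[
    [[0.001,-0.001,0,0],[0.001,-0.001,0,0]],
  ],
)

```text
t: 8.0
tool_pos: [0.634, 0.0654, 0.0462]
tcp_rot: [-0.0, 0.617, 0.787, -0.0]
ft_force: [-0.3, -0.1, -0.0]
gripper_width: -0.002
grasp_force: 0.0
```

Request:
jog_arm(
  moves=[
    [[0.001,-0.0005,0,0],[0.002,-0.001,0,0],[0.003,-0.0015,0,0]],
  ],
)

```text
t: 8.3
tool_pos: [0.6319, 0.068, 0.0463]
tcp_rot: [0.0, 0.617, 0.787, -0.0]
ft_force: [0.1, 0.2, 0.6]
gripper_width: -0.002
grasp_force: 0.0
```

Request:
jog_arm(
  moves=[
    [[0.001,-0.0005,0,0],[0.002,-0.001,0,0]],
  ],
)

```text
t: 8.5
tool_pos: [0.6305, 0.0698, 0.0463]
tcp_rot: [0.0, 0.617, 0.787, -0.0]
ft_force: [0.3, 0.4, -0.1]
gripper_width: 0.002
grasp_force: 0.0
```

Request:
jog_arm(
  moves=[
    [[0.001,-0.0005,0,0],[0.002,-0.001,0,0]],
  ],
)

```text
t: 8.7
tool_pos: [0.6294, 0.0712, 0.0464]
tcp_rot: [0.001, 0.617, 0.787, 0.0]
ft_force: [3.2, -6.6, 1.1]
gripper_width: -0.005
grasp_force: 3.1
```

```bash
python3 -c "
from h import *
print(ins())"
```

```text
(array([-0.0625, -0.0418]), np.float64(0.0464), 8.7, array([ 3.25, -6.59,  1.07]), -0.004702256245956158)
```

Request:
jog_arm(
  moves=[
    [[0.0005,-0.0005,0,0],[0.001,-0.001,0,0]],
  ],
)

```text
t: 8.9
tool_pos: [0.6286, 0.0714, 0.0466]
tcp_rot: [0.001, 0.617, 0.787, 0.0]
ft_force: [3.5, -7.5, 2.1]
gripper_width: 0.003
grasp_force: 4.0
```

Request:
jog_arm(
  moves=[
    [[0.0005,-0.0005,0,0],[0.001,-0.001,0,0]],
  ],
)

```text
t: 9.1
tool_pos: [0.6277, 0.0717, 0.0468]
tcp_rot: [0.001, 0.617, 0.787, 0.0]
ft_force: [4.5, -10.8, 2.3]
gripper_width: 0.001
grasp_force: 5.6
```

```bash
python3 -c "
from h import *
print(ins(),RS.T@state()['ft_force'][:2])"
```

```text
(array([-0.0616, -0.0403]), np.float64(0.0468), 9.1, array([  4.55, -10.79,   2.29]), 0.0011577952022046815) [-11.56388843  -1.8604698 ]
```

Request:
jog_arm(
  moves=[
    [[0.0005,-0.001,0,0],[0.001,-0.002,0,0]],
  ],
)

```text
t: 9.3
tool_pos: [0.6257, 0.0719, 0.047]
tcp_rot: [0.002, 0.617, 0.787, 0.0]
ft_force: [3.7, -13.4, 3.1]
gripper_width: -0.003
grasp_force: 6.6
```

Request:
jog_arm(
  moves=[
    [[0.0005,-0.001,0,0],[0.001,-0.002,0,0]],
  ],
)

```text
t: 9.5
tool_pos: [0.6237, 0.0721, 0.0471]
tcp_rot: [0.002, 0.617, 0.787, 0.0]
ft_force: [5.2, -16.1, 4.3]
gripper_width: -0.002
grasp_force: 8.2
```

```bash
python3 -c "
from h import *
print(ins(),RS.T@state()['ft_force'][:2])"
```

```text
(array([-0.0602, -0.0365]), np.float64(0.0471), 9.5, array([  5.24, -16.08,   4.31]), -0.0018683814517213393) [-16.86517917  -1.28492141]
```

Request:
jog_arm(
  moves=[
    [[-0.03,0.015,0,0],[-0.06,0.015,0,0],[-0.1,0,-0.04,0],[-0.15,-0.02,-0.09,0],[-0.2,-0.03,-0.14,0],[-0.25,-0.03,-0.19,0],[-0.27,-0.03,-0.2,0],[-0.27,-0.03,-0.2,0]],
  ],
)

```text
t: 10.3
tool_pos: [0.6572, -0.1972, 0.2484]
tcp_rot: [0.001, 0.618, 0.787, 0.0]
ft_force: [-0.1, -0.3, -0.2]
gripper_width: 0.002
grasp_force: 0.0
```

Run:
```python
from h import *
print(ins())
c=read_camera('top');np.savez('t2.npz',**c);im=c["image"]
def ov(x0,y0,w,h,k,C):
    v=cv2.resize(im[y0:y0+h,x0:x0+w],None,fx=k,fy=k,interpolation=cv2.INTER_CUBIC)
    def d(x,y,z,col):
        p=proj(c,np.r_[O+RS@[x,y],z]);cv2.circle(v,tuple(int(q) for q in (p-[x0,y0]+.5)*k),1,col,-1)
    for q in np.linspace(0,6.28,80): d(C[0]+.0585*np.cos(q),C[1]+.0585*np.sin(q),.06,(0,255,255))
    for u in np.linspace(0,1,40):
        d(.061+.136*u,.075,.012,(255,0,255));d(.061,-.075+.15*u,.012,(255,0,255));d(.061+.136*u,-.075,.012,(255,0,255))
        for s in(-1,1):
            a=np.radians(40)*s;e=(u-.5)*.06
            d(.0585*np.cos(a)-np.sin(a)*e,.0585*np.sin(a)+np.cos(a)*e,.028,(0,255,0))
    return v
cv2.imwrite("pics/p4.png",ov(110,170,110,90,6.6,(0,0)))
```

```text
(array([-0.3298, -0.0052]), np.float64(0.2484), 10.3, array([-0.1 , -0.3 , -0.17]), 0.002154212667452631)
```

View pics/p4.png

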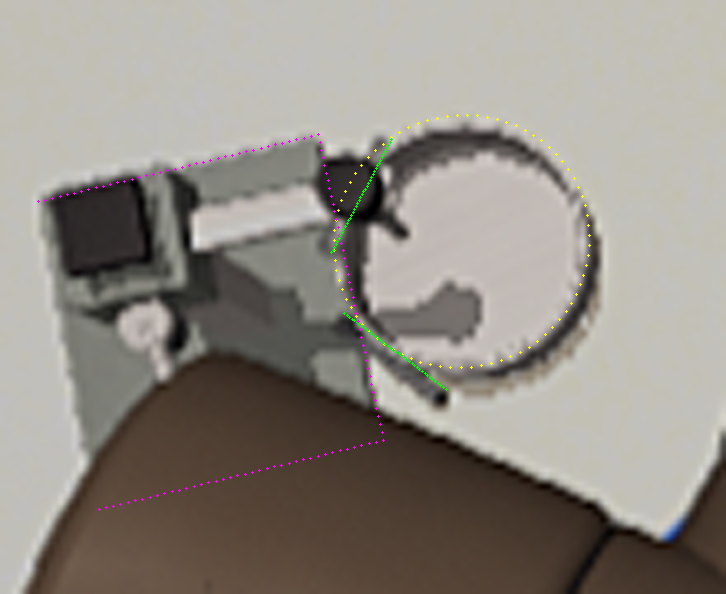

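The overlay shows the dish rim about 9 px right and 11 px below the yellow ring, and touching the lower (+y) plate near (440,390). I'll quantify that by fitting edges.

```bash
cat >> h.py <<'E'
from scipy.ndimage import map_coordinates
from scipy.optimize import least_squares
def dishfit(c,C,up):
    """C: guess world xy; floor edge (z=.006,r=.0555) on far side and rim outer edge (z=.06,r=.0585), angle sets in world rad"""
    g=cv2.cvtColor(c["image"],cv2.COLOR_BGR2GRAY).astype(float);out=[]
    for z,r,sg,angs in((.006,.0555,-1,up[0]),(.06,.0585,1,up[1])):
        pts=[]
        for a in angs:
            rr=np.linspace(r-.012,r+.012,97);P=np.array([proj(c,[C[0]+q*np.cos(a),C[1]+q*np.sin(a),z]) for q in rr])
            v=map_coordinates(g,[P[:,1],P[:,0]],order=1);d=sg*np.gradient(np.convolve(np.pad(v,4,'edge'),np.ones(9)/9,'valid'))
            i=d.argmax()
            if d[i]>.8: pts.append([C[0]+rr[i]*np.cos(a),C[1]+rr[i]*np.sin(a)])
        pts=np.array(pts)
        f=least_squares(lambda q:np.hypot(*(pts-q).T)-r,C,loss="soft_l1",f_scale=.001)
        out.append((z,len(pts),f.x.round(4),np.abs(f.fun).mean().round(5)))
    return out
E
python3 - <<'E'
from h import *
t0=dict(np.load("top0.npz"));t2=dict(np.load("t2.npz"))
A1=np.radians(np.arange(-70,71,5))
for c,C in((t0,[.628,-.066]),(t2,[.569,.118])):
    for k in range(2):
        r=dishfit(c,C,(A1,np.radians(np.arange(-80,46,5))));C=(r[0][2]+r[1][2])/2
    print(r,C,RS.T@(C-O))
E
```

```text
[(0.006, 29, array([ 0.6289, -0.0658]), np.float64(0.00069)), (0.06, 26, array([ 0.6289, -0.0631]), np.float64(0.00072))] [ 0.6289  -0.06445] [-0.19414861 -0.00916141]
[(0.006, 29, array([0.5677, 0.1222]), np.float64(0.00165)), (0.06, 26, array([0.5673, 0.1209]), np.float64(0.00122))] [0.5675  0.12155] [0.00110285 0.00642154]
```

Run:
```python
from h import *
c=dict(np.load("top0.npz"));g=cv2.cvtColor(c["image"],cv2.COLOR_BGR2GRAY).astype(float)
def edge(p,n,z,span=.012,sg=0):
    e=np.linspace(-span,span,97);P=np.array([proj(c,np.r_[O+RS@(np.array(p)+n*q),z]) for q in e])
    v=map_coordinates(g,[P[:,1],P[:,0]],order=1);d=np.gradient(np.convolve(np.pad(v,4,'edge'),np.ones(9)/9,'valid'))
    if sg: d=d*sg
    i=d.argmax();return e[i],d[i]
def rep(name,pts,n,z,sg):
    r=[edge(p,np.array(n,float),z,sg=sg) for p in pts];print(name,[f"{1e3*a:.1f}" for a,b in r if b>.6])
rep("y=-75 out",[(x,-.075) for x in np.arange(.068,.15,.008)],(0,-1),.012,1)
rep("y=+75 out",[(x,.075) for x in np.arange(.068,.19,.01)],(0,1),.012,1)
rep("x=197 out",[(.197,y) for y in np.arange(0,.072,.01)],(1,0),.012,1)
rep("x=61 out",[(.061,y) for y in np.arange(.045,.072,.005)],(-1,0),.012,1)
rep("cap x+",[(.127,y) for y in(-.01,-.005,0,.005,.01)],(1,0),.274,1)
rep("cap x-",[(.093,y) for y in(-.01,-.005,0,.005,.01)],(-1,0),.274,1)
rep("cap y+",[(x,.017) for x in(.1,.105,.11,.115,.12)],(0,1),.274,1)
rep("cap y-",[(x,-.017) for x in(.1,.105,.11,.115,.12)],(0,-1),.274,1)
# +y plate inner face: bench->dark outward, z=.028
a=np.radians(40)
rep("plate +y inner",[(.0585*np.cos(a)-np.sin(a)*e,.0585*np.sin(a)+np.cos(a)*e) for e in np.arange(.0,.03,.004)],(np.cos(a),np.sin(a)),.028,-1)
rep("plate +y outer",[(.0645*np.cos(a)-np.sin(a)*e,.0645*np.sin(a)+np.cos(a)*e) for e in np.arange(.0,.03,.004)],(np.cos(a),np.sin(a)),.028,1)
```

```text
y=-75 out ['-0.5', '-1.2', '0.0', '-1.2', '0.5', '0.0', '-2.0', '-9.8', '-1.2', '4.0', '0.5']
y=+75 out ['2.0', '2.8', '1.0', '1.5', '0.5', '1.7', '0.5', '10.2', '-0.5', '-0.3', '0.5', '1.2']
x=197 out ['1.0', '1.5', '1.7', '1.0', '2.3', '1.2', '3.2', '1.7']
x=61 out ['-0.8', '1.0', '0.5', '-0.8', '-0.8', '0.3']
cap x+ ['0.5', '1.2', '5.0', '0.5', '1.5']
cap x- ['2.3', '1.2', '5.5', '4.2', '0.8']
cap y+ ['1.0', '7.5', '1.2', '8.0', '1.2']
cap y- ['-0.5', '0.5', '-0.5', '0.5', '-1.0']
plate +y inner ['2.3', '0.8', '1.2', '1.5', '0.8', '0.8', '1.5', '1.5']
plate +y outer ['3.0', '3.2', '4.2', '3.0', '3.2', '4.0', '3.2', '4.0']
```

Run:
```python
from h import *
c=dict(np.load("t2.npz"));g=cv2.cvtColor(c["image"],cv2.COLOR_BGR2GRAY).astype(float)
C=O+RS@[.0007,.003]
for z,r,sg in((.006,.0555,-1),(.06,.0585,1),(.06,.0555,1)):
    row=[]
    for deg in range(-180,180,12):
        a=np.radians(deg);rr=np.linspace(r-.01,r+.01,81);P=np.array([proj(c,[C[0]+q*np.cos(a),C[1]+q*np.sin(a),z]) for q in rr])
        v=map_coordinates(g,[P[:,1],P[:,0]],order=1);d=sg*np.gradient(np.convolve(np.pad(v,4,'edge'),np.ones(9)/9,'valid'));i=d.argmax()
        row.append(f"{deg}:{1e3*(rr[i]-r):.1f}/{d[i]:.1f}")
    print(z,r,*row)
```

```text
0.006 0.0555 -180:-5.2/3.6 -168:-4.2/5.7 -156:-6.7/5.9 -144:-6.7/5.3 -132:-7.0/5.8 -120:-6.7/6.7 -108:-7.0/6.9 -96:-6.2/6.2 -84:-3.3/7.6 -72:-1.5/7.1 -60:-0.5/4.3 -48:-2.8/6.5 -36:-2.0/6.0 -24:-3.0/5.0 -12:-3.3/5.0 0:-1.3/6.7 12:-3.3/5.2 24:-2.8/4.8 36:-3.0/4.9 48:6.5/6.6 60:-8.8/5.4 72:-0.8/7.7 84:-3.5/6.9 96:-0.8/9.0 108:-1.0/8.7 120:8.0/6.2 132:-3.0/3.0 144:2.3/4.7 156:0.5/4.0 168:8.8/4.2
0.06 0.0585 -180:6.5/4.1 -168:2.5/2.8 -156:3.5/4.8 -144:8.0/3.9 -132:5.0/4.9 -120:5.7/8.4 -108:8.2/5.9 -96:5.5/11.5 -84:2.5/7.7 -72:1.5/6.4 -60:-2.8/6.3 -48:-2.8/6.3 -36:-4.2/6.6 -24:-3.5/8.0 -12:-4.0/8.2 0:-1.5/5.0 12:-3.5/8.3 24:-3.5/7.1 36:-3.5/7.3 48:3.3/7.4 60:-8.8/2.3 72:8.5/5.1 84:-3.5/5.4 96:-4.0/4.6 108:-2.5/4.9 120:-4.0/4.5 132:-4.0/4.8 144:5.2/6.1 156:8.8/5.3 168:-1.3/1.7
0.06 0.0555 -180:8.8/3.9 -168:5.5/2.8 -156:6.5/4.8 -144:9.0/2.4 -132:8.0/4.9 -120:8.8/8.4 -108:8.2/5.7 -96:8.5/11.5 -84:5.5/7.7 -72:4.5/6.4 -60:0.3/6.3 -48:0.3/6.3 -36:-1.3/6.6 -24:-0.5/8.0 -12:-1.0/8.2 0:1.5/5.0 12:-0.5/8.3 24:-0.5/7.1 36:-0.5/7.3 48:6.2/7.4 60:-6.7/2.7 72:8.0/2.6 84:-0.5/5.4 96:-1.0/4.6 108:0.5/4.9 120:-1.0/4.5 132:-1.0/4.8 144:8.2/6.1 156:-9.0/3.4 168:1.8/1.7
```

The edge fits are noisy. I'll mirror the nudge from the +y side, then push straight, watching forces.

Request:
jog_arm(
  moves=[
    [[0.05,-0.02,0.02,0],[0.1,-0.04,0.06,0],[0.15,-0.05,0.1,0],[0.19,-0.05,0.15,0],[0.22,-0.05,0.2,0],[0.22,-0.05,0.202,0],[0.22,-0.05,0.202,0],[0.22,-0.05,0.202,0]],
  ],
)

```text
t: 11.15
tool_pos: [0.556, 0.0071, 0.0433]
tcp_rot: [-0.001, 0.617, 0.787, -0.001]
ft_force: [0.6, -0.6, -0.5]
gripper_width: -0.0
grasp_force: 0.0
```

```bash
python3 -c "
from h import *
print(ins(),goal(-.075,.044,.046))"
```

```text
(array([-0.1074,  0.0447]), np.float64(0.0433), 11.15, array([ 0.65, -0.6 , -0.47]), -0.0003521207529605047) (array([ 0.0324,  0.0008, -0.0027]), 'yaw', np.float64(0.0025))
```

Request:
jog_arm(
  moves=[
    [[0.015,0,-0.003,0],[0.025,0,-0.003,0],[0.03,0,-0.003,0],[0.033,0,-0.003,0],[0.035,0,-0.003,0],[0.037,0,-0.003,0]],
  ],
)

```text
t: 11.75
tool_pos: [0.5479, 0.0422, 0.0475]
tcp_rot: [0.0, 0.617, 0.787, 0.0]
ft_force: [-0.8, -0.0, -0.3]
gripper_width: 0.002
grasp_force: 0.0
```

Request:
jog_arm(
  moves=[
    [[0.001,0.0005,0,0],[0.002,0.001,0,0],[0.003,0.0015,0,0]],
  ],
)

```text
t: 12.05
tool_pos: [0.5485, 0.0454, 0.0472]
tcp_rot: [0.0, 0.617, 0.787, -0.0]
ft_force: [-0.6, -0.3, -0.2]
gripper_width: 0.0
grasp_force: 0.0
```

Request:
jog_arm(
  moves=[
    [[0.001,0.0005,0,0],[0.002,0.001,0,0]],
  ],
)

```text
t: 12.25
tool_pos: [0.549, 0.0477, 0.0473]
tcp_rot: [0.0, 0.617, 0.787, -0.0]
ft_force: [-0.3, 0.0, 0.1]
gripper_width: 0.001
grasp_force: 0.0
```

```bash
python3 -c "
from h import *
print(ins(),RS.T@state()['ft_force'][:2])"
```

```text
(array([-0.0663,  0.0419]), np.float64(0.0473), 12.25, array([-0.3 ,  0.02,  0.1 ]), 0.0013194044289027258) [0.08897364 0.29059247]
```

Request:
jog_arm(
  moves=[
    [[0.001,0.0005,0,0],[0.002,0.001,0,0],[0.002,0.001,0,0]],
  ],
)

```text
t: 12.55
tool_pos: [0.5495, 0.05, 0.0473]
tcp_rot: [0.0, 0.617, 0.787, -0.0]
ft_force: [0.2, -0.0, 0.7]
gripper_width: 0.002
grasp_force: 0.0
```

Request:
jog_arm(
  moves=[
    [[0.001,0.0005,0,0],[0.002,0.001,0,0],[0.002,0.001,0,0]],
  ],
)

```text
t: 12.85
tool_pos: [0.5499, 0.0519, 0.0473]
tcp_rot: [0.0, 0.617, 0.787, -0.0]
ft_force: [-0.1, -2.0, 0.1]
gripper_width: -0.003
grasp_force: 1.0
```

Request:
jog_arm(
  moves=[
    [[0.001,0.0005,0,0],[0.001,0.001,0,0]],
  ],
)

```text
t: 13.05
tool_pos: [0.5499, 0.0524, 0.0472]
tcp_rot: [-0.001, 0.617, 0.787, -0.001]
ft_force: [-5.8, -12.2, 4.3]
gripper_width: 0.0
grasp_force: 6.0
```

```bash
python3 -c "
from h import *
print(ins(),RS.T@state()['ft_force'][:2])"
```

```text
(array([-0.0619,  0.0399]), np.float64(0.0472), 13.05, array([ -5.8 , -12.16,   4.26]), 0.0003183746086345427) [-10.43574475   8.51363542]
```

Stiff contact from this side too, symmetric with the other side, so the dish is seated. One light centred push to finish.

Request:
jog_arm(
  moves=[
    [[-0.02,-0.005,0,0],[-0.022,0.02,0,0],[-0.022,0.039,0,0],[-0.022,0.039,0,0],[-0.016,0.039,0,0],[-0.013,0.039,0,0],[-0.013,0.039,0,0]],
  ],
)

```text
t: 13.75
tool_pos: [0.5908, 0.0505, 0.0473]
tcp_rot: [-0.0, 0.617, 0.787, -0.0]
ft_force: [-0.6, 0.1, -0.6]
gripper_width: 0.001
grasp_force: 0.0
```

Request:
jog_arm(
  moves=[
    [[0.001,0,0,0],[0.002,0,0,0],[0.003,0,0,0]],
  ],
)

```text
t: 14.05
tool_pos: [0.5909, 0.0528, 0.0473]
tcp_rot: [0.0, 0.617, 0.787, -0.0]
ft_force: [-0.5, 0.4, 0.6]
gripper_width: 0.005
grasp_force: 0.0
```

```bash
python3 -c "
from h import *
print(ins(),RS.T@state()['ft_force'][:2])"
```

```text
(array([-0.0712,  0.    ]), np.float64(0.0473), 14.05, array([-0.49,  0.44,  0.63]), 0.005298263715490323) [0.54549405 0.37578504]
```

Request:
jog_arm(
  moves=[
    [[0.001,0,0,0],[0.002,0,0,0],[0.002,0,0,0]],
  ],
)

```text
t: 14.35
tool_pos: [0.5907, 0.0535, 0.0474]
tcp_rot: [0.001, 0.617, 0.787, -0.0]
ft_force: [-0.6, -11.6, 0.2]
gripper_width: 0.006
grasp_force: 5.1
```

Request:
jog_arm(
  moves=[
    [[0.0005,0,0,0],[0.001,0,0,0],[0.001,0,0,0]],
  ],
)

```text
t: 14.65
tool_pos: [0.5907, 0.0537, 0.0476]
tcp_rot: [0.001, 0.617, 0.787, -0.0]
ft_force: [1.1, -17.0, 2.7]
gripper_width: -0.0
grasp_force: 8.0
```

```bash
python3 -c "
from h import *
print(ins(),RS.T@state()['ft_force'][:2])"
```

```text
(array([-0.0703, -0.0001]), np.float64(0.0476), 14.65, array([  1.11, -17.04,   2.67]), -0.00021663257081204585) [-16.8213463    2.96457338]
```

Request:
jog_arm(
  moves=[
    [[0,0.002,0,0],[0,0.003,0,0],[0,0,0,0],[0,-0.003,0,0],[0,-0.003,0,0],[0,0,0,0]],
  ],
)

```text
t: 15.25
tool_pos: [0.5912, 0.0538, 0.0478]
tcp_rot: [0.001, 0.617, 0.787, 0.0]
ft_force: [-2.0, -21.3, 2.4]
gripper_width: 0.001
grasp_force: 9.3
```

```bash
python3 -c "
from h import *
print(ins(),RS.T@state()['ft_force'][:2])"
```

```text
(array([-0.0703, -0.0005]), np.float64(0.0478), 15.25, array([ -1.96, -21.34,   2.44]), 0.0007396572602520971) [-20.26386038   6.96165676]
```

Request:
jog_arm(
  moves=[
    [[-0.03,0,0,0],[-0.04,0,-0.05,0],[-0.04,0,-0.1,0],[-0.04,0,-0.15,0],[-0.04,0,-0.2,0],[-0.04,0,-0.25,0],[-0.04,0,-0.29,0],[-0.04,0,-0.29,0]],
  ],
)

```text
t: 16.05
tool_pos: [0.6008, 0.0169, 0.3433]
tcp_rot: [0.004, 0.617, 0.787, 0.003]
ft_force: [-0.3, 0.0, -0.6]
gripper_width: 0.001
grasp_force: 0.0
```

```bash
python3 -c "
from h import *
print(ins(),goal(.016,.001,.34))"
```

```text
(array([-0.1085, -0.0011]), np.float64(0.3433), 16.05, array([-0.3 ,  0.01, -0.65]), 0.0007672141333166944) (array([ 0.1245, -0.002 ,  0.0029]), 'yaw', np.float64(0.0008))
```

Request:
jog_arm(
  moves=[
    [[0.04,-0.002,0,0],[0.08,-0.002,0,0],[0.11,-0.002,0,0],[0.124,-0.002,0,0],[0.124,-0.002,0,0],[0.124,-0.002,0.02,0],[0.124,-0.002,0.04,0],[0.124,-0.002,0.05,0]],
  ],
)

```text
t: 16.85
tool_pos: [0.5682, 0.1355, 0.2855]
tcp_rot: [-0.001, 0.618, 0.786, -0.001]
ft_force: [0.3, 0.2, -0.5]
gripper_width: 0.002
grasp_force: 0.0
```

```bash
python3 -c "
from h import *
print(ins())"
```

```text
(array([0.0145, 0.0024]), np.float64(0.2855), 16.85, array([ 0.27,  0.21, -0.46]), 0.0016534164954794595)
```

Request:
jog_arm(
  moves=[
    [[0,0,0.003,0],[0,0,0.006,0],[0,0,0.009,0],[0,0,0.012,0],[0,0,0.015,0]],
  ],
)

```text
t: 17.35
tool_pos: [0.5684, 0.1369, 0.2725]
tcp_rot: [0.0, 0.617, 0.787, 0.0]
ft_force: [-0.6, 0.2, 3.7]
gripper_width: 0.0
grasp_force: 1.8
```

Request:
jog_arm(
  moves=[
    [[0,0,0.005,0],[0,0,0.01,0],[0,0,0.015,0],[0,0,0.02,0]],
  ],
)

```text
t: 17.75
tool_pos: [0.5684, 0.1369, 0.252]
tcp_rot: [0.0, 0.617, 0.787, 0.0]
ft_force: [-0.0, -0.2, 3.1]
gripper_width: 0.002
grasp_force: 1.8
```

Request:
jog_arm(
  moves=[
    [[0,0,0.005,0],[0,0,0.01,0],[0,0,0.015,0],[0,0,0.02,0],[0,0,0.025,0],[0,0,0.03,0],[0,0,0.035,0],[0,0,0.04,0]],
  ],
)

```text
t: 18.55
tool_pos: [0.5684, 0.1368, 0.2119]
tcp_rot: [0.0, 0.617, 0.787, 0.0]
ft_force: [2.1, -0.6, 4.2]
gripper_width: 0.001
grasp_force: 1.8
```

Request:
jog_arm(
  moves=[
    [[0,0,0.005,0],[0,0,0.01,0],[0,0,0.015,0],[0,0,0.019,0],[0,0,0.023,0],[0,0,0.026,0],[0,0,0.028,0],[0,0,0.03,0]],
  ],
)

```text
t: 19.35
tool_pos: [0.5683, 0.1368, 0.1822]
tcp_rot: [0.0, 0.617, 0.787, 0.0]
ft_force: [1.6, -0.2, 3.9]
gripper_width: 0.004
grasp_force: 1.7
```

Request:
jog_arm(
  moves=[
    [[0,0,0.002,0],[0,0,0.004,0],[0,0,0.006,0],[0,0,0.008,0],[0,0,0.01,0],[0,0,0.012,0]],
  ],
)

```text
t: 19.95
tool_pos: [0.5683, 0.1368, 0.1701]
tcp_rot: [0.0, 0.617, 0.787, 0.0]
ft_force: [2.7, -0.0, 4.0]
gripper_width: 0.006
grasp_force: 1.7
```

Request:
jog_arm(
  moves=[
    [[0,0,0.001,0],[0,0,0.002,0],[0,0,0.003,0]],
  ],
)

```text
t: 20.25
tool_pos: [0.5683, 0.1368, 0.1672]
tcp_rot: [0.0, 0.617, 0.787, -0.0]
ft_force: [1.9, 1.2, 2.8]
gripper_width: 0.001
grasp_force: 1.6
```

Request:
jog_arm(
  moves=[
    [[0,0,0.001,0],[0,0,0.002,0]],
  ],
)

```text
t: 20.45
tool_pos: [0.5683, 0.1368, 0.1652]
tcp_rot: [0.0, 0.617, 0.787, -0.0]
ft_force: [2.4, -0.3, 3.6]
gripper_width: 0.001
grasp_force: 1.6
```

Request:
jog_arm(
  moves=[
    [[0,0,0.0007,0],[0,0,0.0014,0]],
  ],
)

```text
t: 20.65
tool_pos: [0.5683, 0.1368, 0.164]
tcp_rot: [0.0, 0.617, 0.787, 0.0]
ft_force: [-0.5, -0.5, 11.8]
gripper_width: 0.002
grasp_force: 5.7
```

Request:
jog_arm(
  moves=[
    [[0,0,0.0005,0],[0,0,0.0005,0]],
  ],
)

```text
t: 20.85
tool_pos: [0.5683, 0.1369, 0.1639]
tcp_rot: [0.0, 0.617, 0.787, 0.0]
ft_force: [-0.6, -0.1, 10.2]
gripper_width: -0.003
grasp_force: 4.6
```

The tip met the dish bottom exactly at the expected height, with force rising to 10 N. Lifting straight off and moving to the lever's +x side.

Request:
jog_arm(
  moves=[
    [[0,0,-0.03,0],[0,0,-0.08,0],[0,0,-0.13,0],[0,0,-0.17,0],[0.03,-0.03,-0.17,0],[0.06,-0.06,-0.17,0],[0.1,-0.09,-0.17,0],[0.121,-0.108,-0.17,0]],
  ],
)

```text
t: 21.65
tool_pos: [0.4316, 0.2297, 0.333]
tcp_rot: [-0.001, 0.617, 0.787, -0.001]
ft_force: [-0.1, 0.6, -0.2]
gripper_width: -0.002
grasp_force: 0.0
```

```bash
python3 -c "
from h import *
print(ins(),goal(.137,.108,.130))"
```

```text
(array([0.1384, 0.1129]), np.float64(0.333), 21.65, array([-0.14,  0.61, -0.15]), -0.0016119208386023728) (array([-0.0014,  0.0053,  0.203 ]), 'yaw', np.float64(0.0016))
```

Request:
jog_arm(
  moves=[
    [[0,0.002,0.04,0],[0,0.005,0.08,0],[0,0.005,0.12,0],[0,0.005,0.16,0],[0,0.005,0.19,0],[0,0.005,0.203,0],[0,0.005,0.203,0]],
  ],
)

```text
t: 22.35
tool_pos: [0.4382, 0.2294, 0.1283]
tcp_rot: [-0.001, 0.617, 0.787, -0.002]
ft_force: [-0.0, -0.2, 0.3]
gripper_width: 0.001
grasp_force: 0.0
```

```bash
python3 -c "
from h import *
print(ins())
for x,y in((.1135,.1021),(.0936,.1),(.0752,.092),(.06,.0789),(.0524,.068),(.0475,.0589)):print(goal(x,y,.13)[0])"
```

```text
(array([0.1365, 0.1065]), np.float64(0.1283), 22.35, array([-0.01, -0.15,  0.26]), 0.000686792516483534)
[-0.023   0.0044 -0.0017]
[-0.0429  0.0065 -0.0017]
[-0.0613  0.0145 -0.0017]
[-0.0766  0.0276 -0.0018]
[-0.0842  0.0384 -0.0018]
[-0.0891  0.0475 -0.0019]
```

Request:
jog_arm(
  moves=[
    [[-0.012,0.002,0,0],[-0.023,0.004,0,0],[-0.033,0.005,0,0],[-0.043,0.0065,0,0],[-0.052,0.01,0,0],[-0.061,0.0145,0,0],[-0.069,0.021,0,0],[-0.077,0.0275,0,0]],
  ],
)

```text
t: 23.15
tool_pos: [0.4852, 0.1611, 0.1304]
tcp_rot: [0.0, 0.617, 0.787, -0.0]
ft_force: [-1.4, 0.3, 0.3]
gripper_width: -0.0
grasp_force: 0.6
```

Request:
jog_arm(
  moves=[
    [[-0.004,0.0055,0,0],[-0.0075,0.011,0,0],[-0.009,0.013,0,0],[-0.009,0.013,0,0]],
  ],
)

```text
t: 23.55
tool_pos: [0.4996, 0.1559, 0.1303]
tcp_rot: [0.0, 0.617, 0.787, -0.0]
ft_force: [0.3, -0.7, 0.4]
gripper_width: 0.003
grasp_force: 0.0
```

```bash
python3 -c "
from h import *
print(ins(),RS.T@state()['ft_force'][:2])"
```

```text
(array([0.0506, 0.0643]), np.float64(0.1303), 23.55, array([ 0.25, -0.71,  0.38]), 0.0025152628303342466) [-0.7465693  -0.07633404]
```

Request:
jog_arm(
  moves=[
    [[-0.002,0.004,0,0],[-0.0035,0.0085,0,0],[-0.0035,0.0085,0,0],[-0.0035,0.0085,0,0]],
  ],
)

```text
t: 23.95
tool_pos: [0.5085, 0.1546, 0.1304]
tcp_rot: [0.0, 0.617, 0.787, 0.0]
ft_force: [-0.0, 0.5, -0.7]
gripper_width: -0.002
grasp_force: 0.0
```

```bash
python3 -c "
from h import *
print(ins(),RS.T@state()['ft_force'][:2],goal(-.31,-.005,.26))"
```

```text
(array([0.0472, 0.0559]), np.float64(0.1304), 23.95, array([-0.04,  0.48, -0.66]), -0.0015910813860632738) [ 0.47884988 -0.07316477] (array([-0.3573,  0.0606, -0.1295]), 'yaw', np.float64(0.0009))
```

Request:
jog_arm(
  moves=[
    [[0,-0.03,0,0],[0,-0.03,-0.04,0],[0,-0.03,-0.08,0],[-0.03,-0.02,-0.12,0],[-0.07,0,-0.13,0],[-0.12,0.02,-0.13,0],[-0.17,0.04,-0.13,0],[-0.22,0.06,-0.13,0]],
  ],
)

```text
t: 24.75
tool_pos: [0.613, -0.0372, 0.2607]
tcp_rot: [0.0, 0.617, 0.787, 0.0]
ft_force: [1.1, 1.0, 0.0]
gripper_width: 0.002
grasp_force: 0.0
```

Request:
jog_arm(
  moves=[
    [[-0.05,0,0,0],[-0.1,0,0,0],[-0.14,0,0,0],[-0.14,0,0,0]],
  ],
)

```text
t: 25.15
tool_pos: [0.6459, -0.1761, 0.2596]
tcp_rot: [0.0, 0.619, 0.785, -0.0]
ft_force: [0.3, 0.8, -0.4]
gripper_width: 0.0
grasp_force: 0.0
```

Run:
```python
from h import *
print(ins())
c=read_camera('top');np.savez('t3.npz',**c);g=cv2.cvtColor(c["image"],cv2.COLOR_BGR2GRAY).astype(float)
H=np.array([.1107,.0352])
for z in(.117,):
  for r in np.arange(.025,.09,.006):
    th=np.arange(1.0,1.9,.05)
    P=np.array([proj(c,np.r_[O+RS@(H+r*np.array([-np.sin(a),np.cos(a)])),z]) for a in th])
    print(f"{r:.3f}",map_coordinates(g,[P[:,1],P[:,0]],order=1).astype(int))
```

```text
(array([-0.3067,  0.0008]), np.float64(0.2596), 25.15, array([ 0.29,  0.79, -0.43]), 0.00020782776332069737)
0.025 [ 82  82  82  81  81  79  77  86  98 114 132 149 155 162 153 136 115  81]
0.031 [ 82  82  81  81  81  81  80  78  76  96 120 145 167 157 142 103  64  59]
0.037 [ 81  81  82  81  80  80  80  78  77  97 128 170 180 171 130  99  79  80]
0.043 [ 82 102 126 125 110  94  99 101 100  94 116 144 161 138 100  74  78  79]
0.049 [ 87  80  90 114 133 133 132 132 131 126 124 165 180 151 103  75  76  96]
0.055 [112  78  76  78 101 126 132 130 130 126 127 147 156 117  66  78  84 117]
0.061 [127 117  98  75  89 122 135 137 130  99  99 157 171 109  88  82  96 126]
0.067 [129 132 115  74  63  83  92  89  86  89 103 158 160 117  94  65  71  71]
0.073 [115  88  92 127 157 192 158  99  97 111  73  44  48  46  83 109  97  35]
0.079 [174 196 196 175 147 108  47  73  87  77  19  30  32  28  91 176 192 173]
0.085 [191 190 191 198 149  81  64 144 194 183  81  10  11  68 103 163 192 161]
```

The bar and ball in the top image lie at 1.55–1.6 rad, so the lever is alongside the arm, and the robot is clear of everything.

```bash
python3 -c "
from h import *
print(finish_job())"
```

```text
the job is handed in; nothing more can be done
None
```

I handed the job in at about 25 s: by force the dish sits against both sides of the fence and the probe tip touched its bottom at about 10 N; the lever reads about 1.57 rad in the top camera, and the earlier dish pushes peaked at 64 N at the fingers.

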